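# Find the label end of a glass slide by its notch and hold it up for reading

## Robot

A 7-joint arm with a two-finger parallel gripper is mounted at the origin on a cart in front of the work surface, level with it; the furniture and walls round the work are solid. World frame = base frame: x ahead of the robot, y to its left, z up, the work surface at z = 0. Lengths are in m, angles in rad, forces in N, time in s.
With the tool pointing down it reaches from about 0.35 to 0.9 m from the base axis. Payload 8.1 kg.
Tool frame: the origin (TCP) lies where the fingers leave the gripper's body, on its centre line; the fingertips stand tcp_to_tips ahead of it and the grasp point (between the pads) lies 47 mm ahead of it (tcp_to_tips is the distance from the TCP to the fingertips, in m); z points along the fingers, y is the direction in which the jaws open and shut (so a half turn about z gives the same grasp; the last joint's range is limited). The gripper opens to 92 mm and grips with 3 to 60 N. Pads are 19 mm wide; open, the fingers measure 130 mm over their backs; the gripper's body (75 mm by 190 mm) begins 47 mm behind the grasp point.
Start: joints at [-1.256, 0.434, 0.025, 1.573, -0.012, 1.134, -0.075], TCP at [0.254, 0.571, 0.292] pointing down, gripper open.
Joint ranges: [-2.62, 2.62], [-0.44, 2.09], [-1.27, 1.32], [0.08, 2.57], [-1.32, 4.46], [0.12, 2], [-2.74, 2.74]. Speed limits (rad/s): [2.22, 2.22, 3.01, 3.01, 3.14, 3.14, 3.14].

## Interface

Orientations are given as a unit quaternion [w, x, y, z].
In Python, from bench import * gives the robot as it stands. The module is installed in compiled form; this text tells all that it offers.
- The arm moves only by the tool arm_command, never from a script. Its argument "steps" is a list of rows, each a list of 6 numbers: the shift along the tool's x, y, z in m, then the turn, a rotation vector about the tool's x, y, z in rad. A call has 1 to 10 rows; each row shifts and turns the commanded pose from where the row before left it, along the tool's axes as they then stand; what a row does not reach is not made up. A row lasts 1/12 s, in which the tool goes at most 41.7 mm and 7.16 degrees, less where a joint would pass 70% of its speed; a pose out of reach is approached as far as the arm can. A call with a gripper value outside its range is refused whole. "claw" is the closure, from 0 (fully open) to 1 (shut), set as the call begins (left out, the last holds). The fingers move at their own pace and stop on an object; the grip force is fixed at half the most. Time passes only in rows, so rows that do not move let the fingers close. It gives the time, the measured TCP pose, the force and the opening at its end, in the units of the state.
- state(): the state, without advancing time (a new reading comes with each control period).
- camera(name): name is "scene" or "top" or "wrist"; returns a dict with "image" (420x560x3 uint8, blue, green, red), "depth" (420x560 float32, m along the optical axis (not along the pixel's ray), 0 where there is no reading), "fx", "fy", "cx", "cy" (pixels), "extrinsics" (4x4, takes a point from world to camera coordinates). Camera axes: x right, y down, z forward; pixel columns grow to the right and rows downward; lengths in m; the calibration is good to about 2 mm. A picture is of the moment at which its call begins.
- sign_off(): hands the job in, once; it reports no verdict.
The state is a dict: "t": time; "joint_pos": joint angles; "joint_velocities": joint speeds; "tau": joint torques, N m; "tcp_pos": TCP position; "tool_rot": TCP orientation; "wrist_force": force on the tool from outside, world axes, zero at the start; "moment": the same for the moment, N m; "finger_gap": finger opening in m.
Only numpy, scipy, OpenCV 4.12 (cv2) and the standard library are available. Lean on these libraries where they do the work, as an engineer would, in place of code of your own. Each camera call takes 0.05 s, during which the arm holds its last target.

## Task

Two thick glass slides lie flat on low black rests; pick up the one lying label side up, which, seen from above with its notched frosted end pointing away from you, has its notch at the right-hand corner (the other has it at the left). Grip it across its width on the clear part, keeping the fingers off the frosted end, and leave the other slide and the things around as they are. Finish while holding it still about 20 cm above the worktop like a page on a reading desk: sloped about 45 degrees, frosted end uppermost and away from the robot, label side facing up and straight back to a reader behind the robot.

Things in the scene. Friction and masses are not known exactly. Their poses are not given: they have to be found in the camera images.
- slide_centre (a point): Centre (mid-thickness) of the slide to present, the one lying label side up: clear greenish glass plate 110 x 44 x 6 mm, 0.07 kg. x runs along its length to the frosted, notched end, y across the width, z out of the label face (up at the start). Its last 30 mm (x = +25 to +55 mm) is frosted; a 16 x 16 mm notch is cut out of the corner at +x, -y.
- slide_rest: Fixed rest under the slide to present; origin on the worktop, x along the slide's length. Black foot plate 130 x 66 mm, 4 mm thick, with a support block 66 mm long, 22 mm wide on it, top 24 mm above the worktop; the slide lies loose on the block and overhangs it by about 11 mm on each long side.
- slide_frosted: The frosted end piece of the slide to present, one with it; its origin and axes: 3 mm below the slide's centre (on the underside), same axes. Not to be touched by the fingers.
- other_slide_centre (a point): Centre of the other slide, to be left alone: same size on an identical rest, but lying label side down. Its x axis points to its frosted, notched end, z up (out of its back face); its notch is at the corner +x, +y.
- reading_pose (a point): Not an object: a fixed frame in the air over the worktop whose axes show how the held slide should be turned (slide x along its x: 45 degrees up and straight ahead of the robot; slide z along its z: 45 degrees up and back to the robot; y level, to the left). Only the directions matter, not its position.
- label_roll: Bystander: roll of blank labels lying flat, 60 mm across, 19 mm high; origin at the centre of its underside.
- marker: Bystander: felt marker lying on its side, 136 mm long (its y axis), 13 mm thick; origin at its underside.
- beaker_2: Bystander: small glass beaker, 42 x 45 mm, 50 mm high; origin at its underside.
Not all that is in view belongs to the job. Leave any brown or orange look-alike of the part that bears slide_centre alone.

How it is judged:
By the outcome, as a careful person would: the job done as asked, in the order asked, and still so for the second after the job is handed in, while the arm keeps its last pose, push and grip.
It also fails if it takes over 32 s, if anything falls off the work surface, if the arm or the gripper's body presses on something with over 40 N, if the wrist force passes 120 N, or if a joint passes its speed limit or range.

## Working session

There is one attempt and no reset: what is moved stays moved. The work goes in short steps, Python scripts to look and compute and a tool call to move; the robot and the scene stay as the last step left them, time stands still between calls to the robot, and variables do not carry over. Pictures are saved under pics/ and viewed, and the job is handed in when it is done.

Besides the shell and the picture viewer there is one more tool, called after "Call:" as a command line: name --pt "numbers of a row" for each row, then --argument value for the rest. arm_command: Moves the arm, as the interface text tells. Its arguments: {"type":"object","properties":{"steps":{"type":"array"},"claw":{"type":"number"}},"required":["steps"]}

```bash
mkdir -p pics; python3 - <<'E'
from bench import *
import cv2,numpy as np
for n in ["scene","top"]:
    c=camera(n); cv2.imwrite(f"pics/{n}0.png",c["image"]); np.savez(f"{n}0.npz",**c)
    print(n,c["fx"],c["fy"],c["cx"],c["cy"],np.round(c["extrinsics"],3).tolist())
print(state())
E
```

```text
scene 410.79301033781917 410.79301033781917 278.52699005238935 205.52870294417588 [[-0.418, -0.908, 0.019, 0.153], [-0.561, 0.242, -0.792, 0.473], [0.715, -0.341, -0.611, 1.214], [0.0, 0.0, 0.0, 1.0]]
top 379.61288111232125 379.61288111232125 285.63141857501654 208.15636615618635 [[-0.018, -1.0, 0.02, -0.114], [-0.998, 0.017, -0.06, 0.576], [0.059, -0.021, -0.998, 1.208], [0.0, 0.0, 0.0, 1.0]]
{'t': 0.1, 'joint_pos': array([-1.25560307,  0.43517875,  0.02499228,  1.57396038, -0.01158831,
        1.13395589, -0.07512313]), 'joint_velocities': array([-0.00079553, -0.00069808,  0.00023812, -0.00331352, -0.00034943,
        0.00031209, -0.00015423]), 'tau': array([ 3.66402368e-03, -6.69133973e+01,  9.88188833e-01, -3.15147150e+01,
       -6.05150289e-02,  3.73821112e-02,  8.29488363e-05]), 'tcp_pos': array([0.2535067 , 0.57091688, 0.29152547]), 'tool_rot': array([-6.98241836e-05,  2.07431491e-01,  9.78249312e-01, -6.75204269e-04]), 'wrist_force': array([0.40261507, 0.69935717, 0.38499616]), 'moment': array([ 0.03324961, -0.02443724,  0.00771005]), 'finger_gap': 0.09178627821644528}
```

View pics/scene0.png

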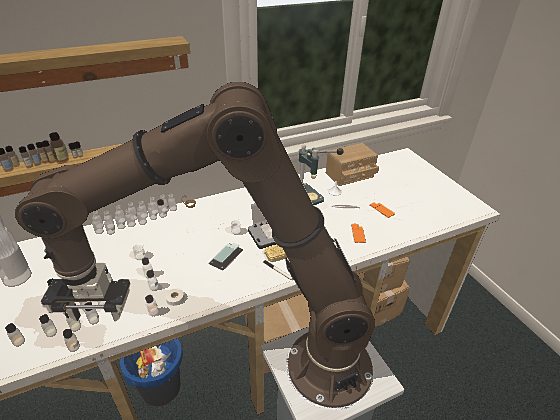

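View pics/top0.png

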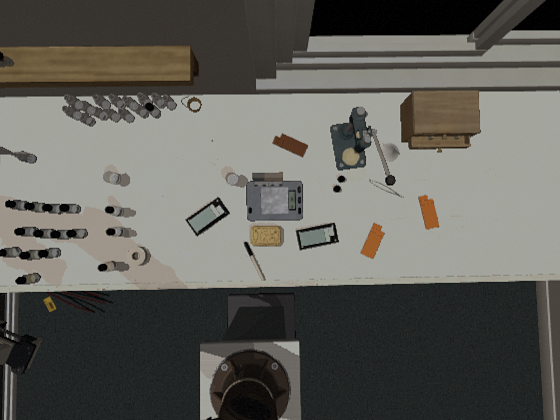

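```bash
python3 - <<'E'
import cv2,numpy as np
a=cv2.imread("pics/top0.png")
l=cv2.resize(a[180:260,165:265],None,fx=4,fy=4,interpolation=cv2.INTER_CUBIC)
r=cv2.resize(a[200:280,275:375],None,fx=4,fy=4,interpolation=cv2.INTER_CUBIC)
cv2.imwrite("pics/z0.png",np.hstack([l,r]))
E
```

```text
(no output)
```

View pics/z0.png

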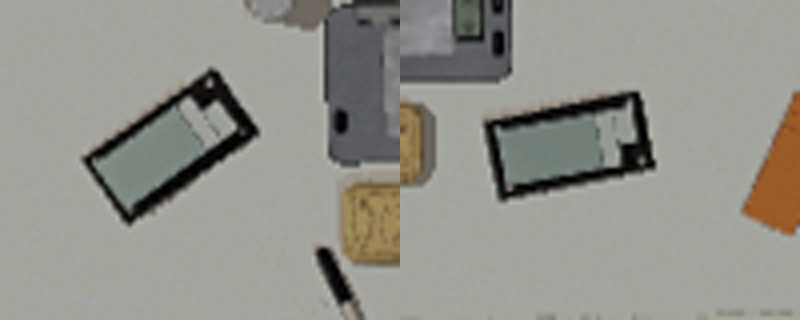

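```bash
cat > h.py <<'E'
import numpy as np,cv2
def pix2w(c,u,v,z=None,d=None):
    E=c["extrinsics"];R=E[:3,:3];t=E[:3,3]
    o=-R.T@t
    r=R.T@np.array([(u-c["cx"])/c["fx"],(v-c["cy"])/c["fy"],1.])
    s=d if d is not None else (z-o[2])/r[2]
    return o+s*r
def w2pix(c,p):
    q=c["extrinsics"][:3,:3]@np.asarray(p)+c["extrinsics"][:3,3]
    return c["fx"]*q[0]/q[2]+c["cx"],c["fy"]*q[1]/q[2]+c["cy"]
E
python3 - <<'E'
import bench
print([x for x in dir(bench) if not x.startswith('__')], getattr(bench,'tcp_to_tips',None))
from h import *
c=dict(np.load("top0.npz"))
im=c["image"].astype(int);D=c["depth"]
# height map around
def hm(u,v):
    return pix2w(c,u,v,d=D[v,u])
for n,(u,v) in dict(scale=(275,200),scaleback=(267,178),sponge=(266,236),foot=(300,236),slide=(312,237),other=(205,218),table=(340,265),orange=(372,240),beaker=(233,179),bott=(115,210)).items(): print(n,hm(u,v).round(3))
# greenish clear part on right slide
hsv=cv2.cvtColor(c["image"],cv2.COLOR_BGR2HSV)
print(hsv[237,312],hsv[237,330],hsv[260,340],im[237,312],im[232,329],im[260,340])
# dark foot mask
m=(im.max(2)<60).astype(np.uint8); m[:222]=0;m[252:]=0;m[:,:292]=0;m[:,345:]=0
pts=np.argwhere(m)[:,::-1].astype(np.float32)
r=cv2.minAreaRect(pts);print(r)
b=np.array([pix2w(c,*p,z=0.004)[:2] for p in cv2.boxPoints(r)]);print(b.round(4),np.linalg.norm(b-np.roll(b,1,0),axis=1),b.mean(0))
B=c["image"][:, :,0].astype(int);Rr=c["image"][:,:,2].astype(int);G=im[:,:,1]
g=((G-Rr)>12).astype(np.uint8);g[:222]=0;g[252:]=0;g[:,:292]=0;g[:,345:]=0
pts=np.argwhere(g)[:,::-1].astype(np.float32)
r=cv2.minAreaRect(pts);print(r,len(pts))
b=np.array([pix2w(c,*p,z=0.030)[:2] for p in cv2.boxPoints(r)]);print(b.round(4),np.linalg.norm(b-np.roll(b,1,0),axis=1),b.mean(0))
E
```

```text
['IKError', 'camera', 'sign_off', 'state', 'tcp_to_tips'] 0.0655
scale [ 0.6   -0.09   0.026]
scaleback [ 0.666 -0.067  0.061]
sponge [ 0.485 -0.06   0.027]
foot [ 0.483 -0.168  0.032]
slide [ 0.479 -0.206  0.033]
other [0.546 0.133 0.033]
table [ 0.386 -0.298 -0.001]
orange [ 0.466 -0.403  0.012]
beaker [0.672 0.045 0.011]
bott [0.574 0.405 0.058]
[ 73  24 127] [30  6 45] [ 39  11 165] [120 127 115] [145 152 147] [158 165 163]
((317.03076171875, 235.8477783203125), (19.375654220581055, 39.3631706237793), 78.2317123413086)
[[ 0.5014 -0.1562]
 [ 0.5253 -0.2828]
 [ 0.4633 -0.2941]
 [ 0.4396 -0.1679]] [0.06282306 0.12877657 0.06303083 0.12841987] [ 0.48241281 -0.22524745]
((312.1486511230469, 236.8918914794922), (11.672327995300293, 23.34465789794922), 80.53767395019531) 115
[[ 0.4926 -0.1673]
 [ 0.5035 -0.2411]
 [ 0.4668 -0.2464]
 [ 0.456  -0.1726]] [0.03706567 0.07465926 0.03713322 0.07453187] [ 0.47972333 -0.20685063]
```

```bash
cat >> h.py <<'E'
from scipy.spatial.transform import Rotation as Ro, Slerp
def rot(q): return Ro.from_quat([q[1],q[2],q[3],q[0]])
def plan(p0,R0,p1,R1,n,dp=3,da=3):
    rows=[];p=np.array(p0,float);R=R0
    sl=Slerp([0,1],Ro.concatenate([R0,R1]))
    for i in range(1,n+1):
        f=i/n; f=f if n<4 else f
        pt=np.array(p0)+(np.array(p1)-p0)*f; Rt=sl(f)
        d=np.round(R.inv().apply(pt-p),dp); w=np.round((R.inv()*Rt).as_rotvec(),da)
        rows.append([float(x)+0.0 for x in d]+[float(x)+0.0 for x in w])
        p=p+R.apply(d);R=R*Ro.from_rotvec(w)
    for k in range(0,n,10): print(str(rows[k:k+10]).replace('0.0,','0,').replace('0.0]','0]'))
    print("end",p.round(4),R.as_matrix().round(3).tolist())
def frame(y,z):
    y=np.array(y,float);z=np.array(z,float);z/=np.linalg.norm(z);y=y-z*(y@z);y/=np.linalg.norm(y)
    return Ro.from_matrix(np.column_stack([np.cross(y,z),y,z]))
E
python3 - <<'E'
from bench import state
from h import *
s=state()
a=np.deg2rad(10)
plan(s["tcp_pos"],rot(s["tool_rot"]),[.482,-.22,.2],frame([np.cos(a),np.sin(a),0],[0,0,-1]),30,da=3)
E
```

```text
[[-0.018, -0.021, 0.003, 0, 0, 0.033], [-0.018, -0.02, 0.003, 0, 0, 0.032], [-0.019, -0.02, 0.003, 0, 0, 0.033], [-0.02, -0.019, 0.003, 0, 0, 0.032], [-0.02, -0.019, 0.003, 0, 0, 0.033], [-0.021, -0.018, 0.003, 0, 0, 0.033], [-0.021, -0.017, 0.004, 0, 0, 0.032], [-0.022, -0.016, 0.003, 0, 0, 0.033], [-0.023, -0.016, 0.003, 0, 0, 0.033], [-0.023, -0.015, 0.003, 0, 0, 0.032]]
[[-0.023, -0.014, 0.003, 0, 0, 0.033], [-0.024, -0.014, 0.003, 0, 0, 0.032], [-0.024, -0.013, 0.003, 0, 0, 0.033], [-0.025, -0.011, 0.003, 0, 0, 0.033], [-0.025, -0.011, 0.003, 0, 0.001, 0.032], [-0.026, -0.011, 0.003, -0.001, 0, 0.033], [-0.025, -0.009, 0.003, 0, 0, 0.032], [-0.026, -0.009, 0.003, 0, 0, 0.033], [-0.027, -0.007, 0.003, 0, 0, 0.033], [-0.026, -0.007, 0.003, 0, 0, 0.032]]
[[-0.027, -0.006, 0.004, 0, 0, 0.033], [-0.027, -0.005, 0.003, 0, 0, 0.032], [-0.027, -0.004, 0.003, 0, 0, 0.033], [-0.028, -0.004, 0.003, 0, 0, 0.033], [-0.027, -0.002, 0.003, 0, 0, 0.032], [-0.027, -0.002, 0.003, 0, 0, 0.033], [-0.028, 0, 0.003, 0, 0, 0.033], [-0.027, 0, 0.003, 0, 0, 0.032], [-0.028, 0.001, 0.003, 0, 0, 0.033], [-0.027, 0.002, 0.003, 0, 0, 0.032]]
end [ 0.4821 -0.2201  0.1999] [[-0.174, 0.985, -0.0], [0.985, 0.174, 0.0], [0.0, -0.0, -1.0]]
```

Call:
arm_command --pt "-0.018 -0.021 0.003 0 0 0.033" --pt "-0.018 -0.02 0.003 0 0 0.032" --pt "-0.019 -0.02 0.003 0 0 0.033" --pt "-0.02 -0.019 0.003 0 0 0.032" --pt "-0.02 -0.019 0.003 0 0 0.033" --pt "-0.021 -0.018 0.003 0 0 0.033" --pt "-0.021 -0.017 0.004 0 0 0.032" --pt "-0.022 -0.016 0.003 0 0 0.033" --pt "-0.023 -0.016 0.003 0 0 0.033" --pt "-0.023 -0.015 0.003 0 0 0.032" --claw 0

```text
t: 0.93
tcp_pos: [0.3303, 0.3059, 0.2609]
tool_rot: [-0.0, 0.364, 0.931, -0.0]
wrist_force: [0.1, -0.4, 0.5]
finger_gap: 0.0921
```

Call:
arm_command --pt "-0.023 -0.014 0.003 0 0 0.033" --pt "-0.024 -0.014 0.003 0 0 0.032" --pt "-0.024 -0.013 0.003 0 0 0.033" --pt "-0.025 -0.011 0.003 0 0 0.033" --pt "-0.025 -0.011 0.003 0 0 0.032" --pt "-0.026 -0.011 0.003 0 0 0.033" --pt "-0.025 -0.009 0.003 0 0 0.032" --pt "-0.026 -0.009 0.003 0 0 0.033" --pt "-0.027 -0.007 0.003 0 0 0.033" --pt "-0.026 -0.007 0.003 0 0 0.032"

```text
t: 1.77
tcp_pos: [0.4061, 0.043, 0.2311]
tool_rot: [0.0, 0.51, 0.86, 0.0]
wrist_force: [-0.2, 0.2, -0.7]
finger_gap: 0.0924
```

Call:
arm_command --pt "-0.027 -0.006 0.004 0 0 0.033" --pt "-0.027 -0.005 0.003 0 0 0.032" --pt "-0.027 -0.004 0.003 0 0 0.033" --pt "-0.028 -0.004 0.003 0 0 0.033" --pt "-0.027 -0.002 0.003 0 0 0.032" --pt "-0.027 -0.002 0.003 0 0 0.033" --pt "-0.028 0 0.003 0 0 0.033" --pt "-0.027 0 0.003 0 0 0.032" --pt "-0.028 0.001 0.003 0 0 0.033" --pt "-0.027 0.002 0.003 0 0 0.032"

```text
t: 2.6
tcp_pos: [0.4822, -0.221, 0.1998]
tool_rot: [-0.0, 0.643, 0.766, -0.0]
wrist_force: [0.5, 0.5, 0.7]
finger_gap: 0.0918
```

```bash
python3 - <<'E'
from bench import *
from h import *
c=camera("wrist"); cv2.imwrite("pics/w1.png",c["image"]); np.savez("w1.npz",**c)
s=state(); print(s["t"],s["tcp_pos"],rot(s["tool_rot"]).as_matrix().round(3).tolist(),s["joint_pos"].round(3),s["wrist_force"],s["joint_velocities"].round(3))
E
```

```text
2.65 [ 0.48298942 -0.22640406  0.19999757] [[-0.166, 0.986, 0.001], [0.986, 0.166, -0.004], [-0.004, 0.0, -1.0]] [-0.079  0.42   0.56   1.944 -0.287  0.854  0.8  ] [ 3.26155544 -5.23801715  0.25813673] [-0.048 -0.05  -0.005  0.058  0.045 -0.013 -0.062]
```

View pics/w1.png

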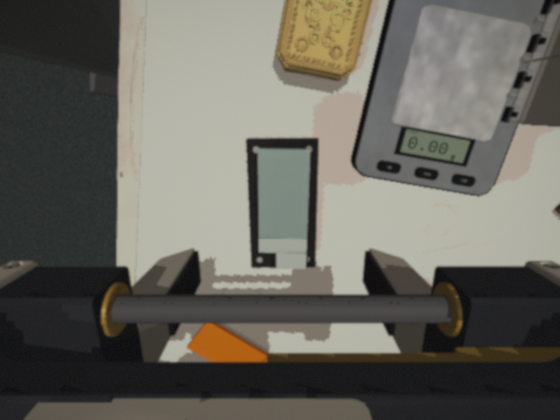

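```bash
python3 - <<'E'
from bench import *
from h import *
s=state(); print(s["t"],s["tcp_pos"],s["joint_velocities"].round(3))
c=camera("wrist"); cv2.imwrite("pics/w2.png",c["image"]); np.savez("w2.npz",**c)
s=state(); R=rot(s["tool_rot"]);p=s["tcp_pos"];print(s["t"],p,R.as_matrix().round(3).tolist())
z=cv2.resize(c["image"][125:285,225:345],None,fx=4.5,fy=3.7,interpolation=cv2.INTER_CUBIC);z=cv2.resize(c["image"][125:275,225:345],None,fx=4,fy=4,interpolation=cv2.INTER_CUBIC);cv2.imwrite("pics/z2.png",z)
im=c["image"].astype(int)
def box(m,z):
    n,l,st,ce=cv2.connectedComponentsWithStats(m.astype(np.uint8))
    i=1+np.argmax(st[1:,4]); pts=np.argwhere(l==i)[:,::-1].astype(np.float32)
    r=cv2.minAreaRect(pts); 
    r=(r[0],(r[1][0]+1,r[1][1]+1),r[2])
    b=np.array([pix2w(c,*q,z=z)[:2] for q in cv2.boxPoints(r)])
    L=np.roll(b,-1,0)-b; n=np.linalg.norm(L,axis=1);k=np.argmax(n); d=L[k]/n[k]; d*=-np.sign(d[1])
    print(r,"centre",b.mean(0).round(4),"sides",n.round(4),"ang",np.rad2deg(np.arctan2(d[1],d[0])).round(2))
    return b.mean(0)
w=np.zeros(im.shape[:2],bool);w[130:275,235:330]=1
box(w&(im[:,:,1]-im[:,:,2]>10),.030)
box(w&(im.max(2)<60),.004)
E
```

```text
2.65 [ 0.48298942 -0.22640406  0.19999757] [-0.048 -0.05  -0.005  0.058  0.045 -0.013 -0.062]
2.7 [ 0.48231596 -0.2241283   0.19994183] [[-0.168, 0.986, 0.0], [0.986, 0.168, -0.003], [-0.003, -0.0, -1.0]]
((283.4999694824219, 185.99996948242188), (51.99999237060547, 88.99998474121094), 0.0) centre [ 0.4824 -0.2058] sides [0.0781 0.0427 0.0781 0.0466] ang -78.84
((281.5, 196.0), (129.0, 70.0), 90.0) centre [ 0.4837 -0.2237] sides [0.0626 0.1272 0.0712 0.1272] ang -78.46
```

View pics/z2.png

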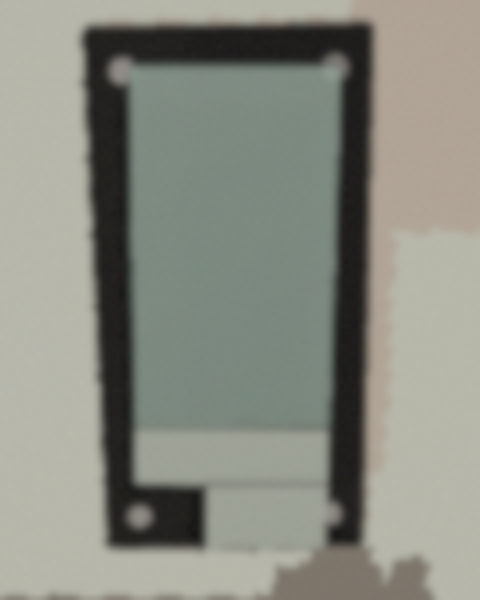

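```bash
python3 - <<'E'
from bench import *
from h import *
c=dict(np.load("w2.npz"))
f=lambda x,y,z: pix2w(c,225+x/4-.4,125+y/4-.4,z=z)[:2]
def rep(TL,TR,BL,BR,z):
    q=[f(*k,z) for k in (TL,TR,BL,BR)]
    d=(q[2]+q[3]-q[0]-q[1])/2; w=q[1]-q[0]
    print(np.mean(q,0).round(4),"len",np.linalg.norm(d).round(4),"w",np.linalg.norm(w).round(4),np.linalg.norm(q[3]-q[2]).round(4),"ang",np.rad2deg(np.arctan2(d[1],d[0])).round(2), np.rad2deg(np.arctan2(*(q[2]-q[0])[::-1])).round(2),np.rad2deg(np.arctan2(*(q[3]-q[1])[::-1])).round(2),"wang",np.rad2deg(np.arctan2(w[1],w[0])).round(2))
rep((128,64),(345,64),(133,430),(330,430),.03)
rep((86,28),(372,26),(110,547),(362,547),.004)
s=state();print(s["t"],s["tcp_pos"],s["joint_velocities"].round(3),c["extrinsics"].round(3).tolist())
print(w2pix(c,[.482,-.22,.03]))
E
```

```text
[ 0.4821 -0.2062] len 0.0803 w 0.0445 0.0442 ang -81.07 -80.97 -81.17 wang 9.59
[ 0.485  -0.2239] len 0.1282 w 0.0639 0.0641 ang -79.57 -79.62 -79.53 wang 9.98
2.7 [ 0.48231596 -0.2241283   0.19994183] [-0.049 -0.033 -0.042  0.05   0.01   0.011 -0.035] [[0.986, 0.167, 0.0, -0.439], [0.159, -0.94, 0.301, -0.3], [0.05, -0.297, -0.954, 0.211], [0.0, 0.0, 0.0, 1.0]]
(np.float64(280.3090613100552), np.float64(203.61896122449747))
```

Call:
arm_command --pt "0.003 0.002 0.01 0 0 0.017" --pt "0 0 0.02 0 0 0" --pt "0 0 0.02 0 0 0" --pt "0 0 0.02 0 0 0" --pt "0 0 0.02 0 0 0" --pt "0 0 0.014 0 0 0" --pt "0 0 0.006 0 0 0" --pt "0 0 0 0 0 0" --pt "0 0 0 0 0 0" --pt "0 0 0 0 0 0" --claw 0

```text
t: 3.53
tcp_pos: [0.4841, -0.2161, 0.0909]
tool_rot: [0.0, 0.649, 0.761, 0.0]
wrist_force: [0.3, -0.6, 0.1]
finger_gap: 0.0917
```

```bash
python3 - <<'E'
from bench import *
from h import *
c=camera("wrist"); cv2.imwrite("pics/w3.png",c["image"]); np.savez("w3.npz",**c)
c=camera("top"); cv2.imwrite("pics/t3.png",c["image"])
s=state(); R=rot(s["tool_rot"]);print(s["t"],s["tcp_pos"],R.as_matrix().round(3).tolist(),s["wrist_force"],s["joint_velocities"].round(3))
E
```

```text
3.6333 [ 0.48421525 -0.21636078  0.09108462] [[-0.157, 0.988, 0.002], [0.988, 0.157, -0.0], [-0.001, 0.001, -1.0]] [ 0.21300553 -0.29657815  0.33143443] [ 0.003  0.    -0.001 -0.    -0.001 -0.003  0.002]
```

View pics/w3.png

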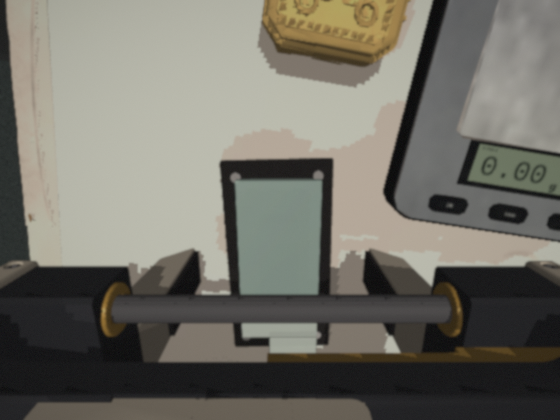

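Call:
arm_command --pt "0 0 0.008 0 0 0" --pt "0 0 0.007 0 0 0" --pt "0 0 0 0 0 0" --pt "0 0 0 0 0 0" --claw 0

```text
t: 3.97
tcp_pos: [0.4833, -0.2163, 0.0746]
tool_rot: [-0.001, 0.649, 0.761, -0.0]
wrist_force: [0.2, -0.6, -0.0]
finger_gap: 0.0919
```

Call:
arm_command --pt "0 0 0 0 0 0" --pt "0 0 0 0 0 0" --pt "0 0 0 0 0 0" --pt "0 0 0 0 0 0" --pt "0 0 0 0 0 0" --pt "0 0 0 0 0 0" --pt "0 0 0 0 0 0" --pt "0 0 0 0 0 0" --claw 1

```text
t: 4.63
tcp_pos: [0.4837, -0.2164, 0.0752]
tool_rot: [-0.0, 0.649, 0.761, 0.0]
wrist_force: [0.7, -0.4, 0.6]
finger_gap: 0.0432
```

```bash
python3 - <<'E'
from bench import *
from h import *
c=camera("wrist"); cv2.imwrite("pics/w4.png",c["image"])
s=state(); R=rot(s["tool_rot"]);print(s["t"],s["tcp_pos"],R.as_matrix().round(3).tolist(),s["wrist_force"],s["finger_gap"])
E
```

```text
4.6833 [ 0.48369682 -0.21636571  0.07525002] [[-0.157, 0.988, 0.0], [0.988, 0.157, 0.0], [0.0, 0.0, -1.0]] [0.20917436 0.2743268  0.02905794] 0.04358885172130388
```

View pics/w4.png

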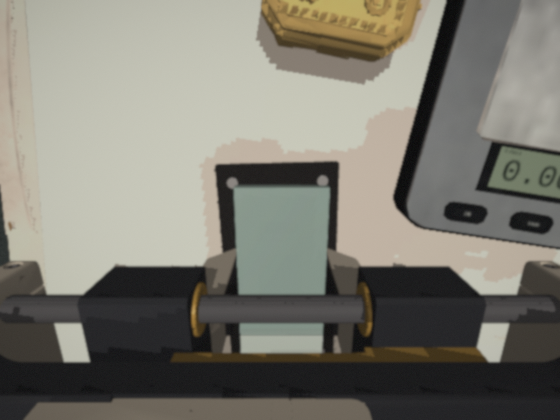

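Call:
arm_command --pt "0 0 -0.004 0 0 0" --pt "0 0 -0.008 0 0 0" --pt "0 0 -0.014 0 0 0" --pt "0 0 -0.018 0 0 0" --pt "0 0 -0.02 0 0 0" --pt "0 0 -0.022 0 0 0" --pt "0 0 -0.022 0 0 0" --pt "0 0 -0.02 0 0 0" --pt "0 0 -0.016 0 0 0" --pt "0 0 -0.01 0 0 0" --claw 1

```text
t: 5.52
tcp_pos: [0.484, -0.2167, 0.2316]
tool_rot: [0.001, 0.649, 0.761, 0.001]
wrist_force: [0.8, -0.2, -1.2]
finger_gap: 0.0432
```

```bash
python3 - <<'E'
from bench import *
from h import *
s=state(); R=rot(s["tool_rot"]);print(s["t"],s["tcp_pos"],s["wrist_force"],s["finger_gap"],s["joint_pos"].round(3))
r=.7071
a=np.deg2rad(9.0)
plan([.484,-.2165,.229],frame([np.cos(a),np.sin(a),0],[0,0,-1]),[.45,-.06,.235],frame([0,1,0],[r,0,-r]),30)
E
```

```text
5.5167 [ 0.48397822 -0.21673062  0.23162136] [ 0.831381   -0.23886835 -1.23384399] 0.0431714591180547 [-0.121  0.375  0.588  1.918 -0.258  0.921  0.749]
[[0.005, 0, 0, -0.018, -0.022, -0.045], [0.006, 0, -0.001, -0.019, -0.021, -0.044], [0.005, 0, 0, -0.018, -0.022, -0.045], [0.005, 0, -0.001, -0.019, -0.021, -0.044], [0.006, 0.001, 0, -0.018, -0.022, -0.045], [0.005, 0.001, -0.001, -0.019, -0.022, -0.044], [0.005, 0.001, -0.001, -0.018, -0.021, -0.045], [0.005, 0.001, -0.001, -0.018, -0.022, -0.044], [0.005, 0.002, -0.001, -0.019, -0.021, -0.045], [0.005, 0.002, -0.001, -0.018, -0.022, -0.044]]
[[0.005, 0.002, -0.001, -0.019, -0.022, -0.045], [0.004, 0.002, -0.001, -0.018, -0.021, -0.044], [0.005, 0.003, -0.001, -0.019, -0.022, -0.045], [0.004, 0.003, -0.002, -0.018, -0.021, -0.044], [0.004, 0.003, -0.001, -0.019, -0.022, -0.045], [0.004, 0.003, -0.001, -0.018, -0.021, -0.044], [0.004, 0.003, -0.002, -0.018, -0.022, -0.045], [0.004, 0.004, -0.001, -0.019, -0.022, -0.044], [0.003, 0.004, -0.002, -0.018, -0.021, -0.045], [0.004, 0.004, -0.001, -0.019, -0.022, -0.044]]
[[0.003, 0.004, -0.001, -0.018, -0.021, -0.045], [0.003, 0.004, -0.002, -0.019, -0.022, -0.044], [0.002, 0.005, -0.001, -0.018, -0.022, -0.045], [0.002, 0.004, -0.002, -0.018, -0.021, -0.044], [0.003, 0.005, -0.001, -0.019, -0.022, -0.045], [0.002, 0.005, -0.001, -0.018, -0.021, -0.044], [0.001, 0.005, -0.001, -0.019, -0.022, -0.045], [0.002, 0.005, -0.001, -0.018, -0.021, -0.044], [0.001, 0.005, -0.002, -0.019, -0.022, -0.045], [0.001, 0.005, -0.001, -0.018, -0.022, -0.044]]
end [ 0.4495 -0.06    0.2351] [[-0.707, 0.0, 0.707], [0.0, 1.0, -0.0], [-0.707, 0.0, -0.707]]
```

Call:
arm_command --pt "0.005 0 0 -0.018 -0.022 -0.045" --pt "0.006 0 -0.001 -0.019 -0.021 -0.044" --pt "0.005 0 0 -0.018 -0.022 -0.045" --pt "0.005 0 -0.001 -0.019 -0.021 -0.044" --pt "0.006 0.001 0 -0.018 -0.022 -0.045" --pt "0.005 0.001 -0.001 -0.019 -0.022 -0.044" --pt "0.005 0.001 -0.001 -0.018 -0.021 -0.045" --pt "0.005 0.001 -0.001 -0.018 -0.022 -0.044" --pt "0.005 0.002 -0.001 -0.019 -0.021 -0.045" --pt "0.005 0.002 -0.001 -0.018 -0.022 -0.044" --claw 1

```text
t: 6.35
tcp_pos: [0.4718, -0.1638, 0.2316]
tool_rot: [0.141, 0.458, 0.878, -0.0]
wrist_force: [0.3, 0.2, -1.3]
finger_gap: 0.0438
```

```bash
python3 - <<'E'
from bench import *
from h import *
s=state(); R=rot(s["tool_rot"]);print(s["t"],s["tcp_pos"],R.as_matrix().round(3).tolist(),s["wrist_force"],s["finger_gap"],s["joint_pos"].round(3))
c=camera("scene"); cv2.imwrite("pics/s5.png",c["image"])
E
```

```text
6.35 [ 0.47184976 -0.16376752  0.23158169] [[-0.54, 0.805, 0.247], [0.805, 0.58, -0.129], [-0.247, 0.129, -0.96]] [ 0.28237492  0.21511529 -1.29388385] 0.043755033205525616 [-0.273  0.188  0.524  2.18  -0.049  0.525  0.878]
```

View pics/s5.png

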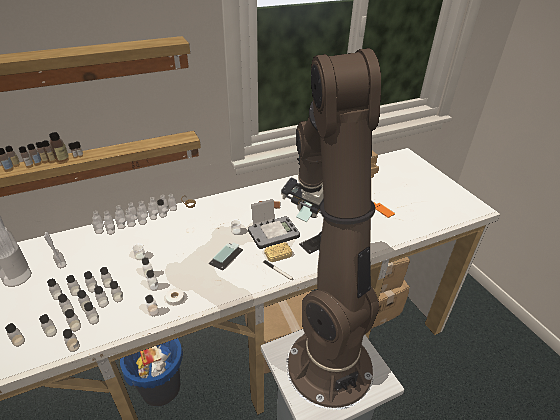

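```bash
python3 - <<'E'
from bench import *
from h import *
s=state(); R=rot(s["tool_rot"]);print(s["t"],s["joint_velocities"].round(3));r=.7071
plan(s["tcp_pos"],R,[.65,-.09,.235],frame([0,1,0],[r,0,-r]),30)
E
```

```text
6.4 [ 0.016  0.027  0.012 -0.04  -0.052  0.086 -0.019]
[[-0.001, 0.006, 0.001, -0.012, -0.014, -0.029], [-0.002, 0.006, 0.001, -0.012, -0.015, -0.03], [-0.001, 0.006, 0.001, -0.013, -0.014, -0.029], [-0.002, 0.006, 0.002, -0.012, -0.015, -0.03], [-0.002, 0.006, 0.001, -0.012, -0.014, -0.029], [-0.002, 0.006, 0.002, -0.012, -0.014, -0.03], [-0.003, 0.006, 0.001, -0.012, -0.015, -0.029], [-0.002, 0.006, 0.002, -0.013, -0.014, -0.03], [-0.003, 0.005, 0.002, -0.012, -0.014, -0.029], [-0.002, 0.006, 0.002, -0.012, -0.015, -0.03]]
[[-0.003, 0.005, 0.002, -0.012, -0.014, -0.029], [-0.003, 0.006, 0.002, -0.012, -0.015, -0.03], [-0.003, 0.005, 0.002, -0.013, -0.014, -0.029], [-0.003, 0.005, 0.003, -0.012, -0.014, -0.03], [-0.004, 0.005, 0.002, -0.012, -0.015, -0.029], [-0.003, 0.005, 0.003, -0.012, -0.014, -0.03], [-0.004, 0.004, 0.003, -0.012, -0.015, -0.029], [-0.003, 0.005, 0.002, -0.013, -0.014, -0.029], [-0.004, 0.004, 0.003, -0.012, -0.014, -0.03], [-0.004, 0.004, 0.003, -0.012, -0.015, -0.029]]
[[-0.004, 0.004, 0.004, -0.012, -0.014, -0.03], [-0.004, 0.004, 0.003, -0.012, -0.014, -0.029], [-0.004, 0.004, 0.003, -0.013, -0.015, -0.03], [-0.004, 0.004, 0.004, -0.012, -0.014, -0.029], [-0.004, 0.003, 0.003, -0.012, -0.015, -0.03], [-0.004, 0.004, 0.004, -0.012, -0.014, -0.029], [-0.004, 0.003, 0.004, -0.012, -0.014, -0.03], [-0.005, 0.003, 0.003, -0.013, -0.015, -0.029], [-0.004, 0.002, 0.004, -0.012, -0.014, -0.03], [-0.004, 0.003, 0.004, -0.012, -0.015, -0.029]]
end [ 0.6497 -0.0901  0.2352] [[-0.707, 0.0, 0.707], [0.0, 1.0, -0.0], [-0.707, 0.0, -0.707]]
```

Call:
arm_command --pt "-0.001 0.006 0.001 -0.012 -0.014 -0.029" --pt "-0.002 0.006 0.001 -0.012 -0.015 -0.03" --pt "-0.001 0.006 0.001 -0.013 -0.014 -0.029" --pt "-0.002 0.006 0.002 -0.012 -0.015 -0.03" --pt "-0.002 0.006 0.001 -0.012 -0.014 -0.029" --pt "-0.002 0.006 0.002 -0.012 -0.014 -0.03" --pt "-0.003 0.006 0.001 -0.012 -0.015 -0.029" --pt "-0.002 0.006 0.002 -0.013 -0.014 -0.03" --pt "-0.003 0.005 0.002 -0.012 -0.014 -0.029" --pt "-0.002 0.006 0.002 -0.012 -0.015 -0.03" --claw 1

```text
t: 7.23
tcp_pos: [0.5325, -0.1398, 0.2326]
tool_rot: [0.23, 0.314, 0.921, -0.0]
wrist_force: [-0.2, -0.1, -1.1]
finger_gap: 0.0433
```

Call:
arm_command --pt "-0.003 0.005 0.002 -0.012 -0.014 -0.029" --pt "-0.003 0.006 0.002 -0.012 -0.015 -0.03" --pt "-0.003 0.005 0.002 -0.013 -0.014 -0.029" --pt "-0.003 0.005 0.003 -0.012 -0.014 -0.03" --pt "-0.004 0.005 0.002 -0.012 -0.015 -0.029" --pt "-0.003 0.005 0.003 -0.012 -0.014 -0.03" --pt "-0.004 0.004 0.003 -0.012 -0.015 -0.029" --pt "-0.003 0.005 0.002 -0.013 -0.014 -0.029" --pt "-0.004 0.004 0.003 -0.012 -0.014 -0.03" --pt "-0.004 0.004 0.003 -0.012 -0.015 -0.029"

```text
t: 8.07
tcp_pos: [0.5833, -0.1206, 0.2325]
tool_rot: [0.297, 0.182, 0.937, -0.002]
wrist_force: [-0.8, -0.4, -0.5]
finger_gap: 0.0435
```

```bash
python3 - <<'E'
from bench import *
s=state(); print(s["t"],s["tcp_pos"],s["wrist_force"],s["joint_pos"].round(3))
E
```

```text
8.0667 [ 0.58334358 -0.1205838   0.23246597] [-0.78267545 -0.37548867 -0.53884381] [0.063 0.261 0.02  2.182 0.554 0.117 0.737]
```

```bash
python3 - <<'E'
from bench import *
from h import *
s=state(); R=rot(s["tool_rot"]);print(s["t"],R.as_matrix().round(3).tolist())
plan(s["tcp_pos"],R,[.70,-.10,.235],R,10)
E
```

```text
8.0667 [[-0.758, 0.342, 0.556], [0.34, 0.934, -0.112], [-0.557, 0.104, -0.824]]
[[-0.008, 0.006, 0.006, 0, 0, 0], [-0.009, 0.006, 0.006, 0, 0, 0], [-0.008, 0.006, 0.006, 0, 0, 0], [-0.008, 0.006, 0.006, 0, 0, 0], [-0.008, 0.006, 0.006, 0, 0, 0], [-0.009, 0.006, 0.006, 0, 0, 0], [-0.008, 0.006, 0.006, 0, 0, 0], [-0.008, 0.006, 0.006, 0, 0, 0], [-0.009, 0.005, 0.006, 0, 0, 0], [-0.008, 0.006, 0.006, 0, 0, 0]]
end [ 0.6998 -0.1004  0.2354] [[-0.758, 0.342, 0.556], [0.34, 0.934, -0.112], [-0.557, 0.104, -0.824]]
```

Call:
arm_command --pt "-0.008 0.006 0.006 0 0 0" --pt "-0.009 0.006 0.006 0 0 0" --pt "-0.008 0.006 0.006 0 0 0" --pt "-0.008 0.006 0.006 0 0 0" --pt "-0.008 0.006 0.006 0 0 0" --pt "-0.009 0.006 0.006 0 0 0" --pt "-0.008 0.006 0.006 0 0 0" --pt "-0.008 0.006 0.006 0 0 0" --pt "-0.009 0.005 0.006 0 0 0" --pt "-0.008 0.006 0.006 0 0 0"

```text
t: 8.9
tcp_pos: [0.7005, -0.1006, 0.2349]
tool_rot: [0.296, 0.183, 0.938, -0.002]
wrist_force: [-0.3, -0.5, -0.6]
finger_gap: 0.0437
```

```bash
python3 - <<'E'
from bench import *
from h import *
s=state(); R=rot(s["tool_rot"]);print(s["t"],s["tcp_pos"],R.as_matrix().round(3).tolist(),s["wrist_force"],s["joint_pos"].round(3))
plan(s["tcp_pos"],R,[.72,-.09,.235],frame([0,1,0],[.7071,0,-.7071]),10)
E
```

```text
8.9 [ 0.70053407 -0.10056863  0.23488132] [[-0.758, 0.345, 0.554], [0.342, 0.933, -0.112], [-0.556, 0.104, -0.825]] [-0.2694083  -0.50912784 -0.59686535] [ 0.05   0.415 -0.034  1.919  0.494  0.241  0.761]
[[-0.001, 0.002, 0.001, -0.015, -0.017, -0.034], [-0.001, 0.001, 0.001, -0.014, -0.017, -0.034], [-0.001, 0.002, 0.001, -0.015, -0.018, -0.034], [-0.002, 0.001, 0.001, -0.014, -0.017, -0.034], [-0.001, 0.002, 0.001, -0.015, -0.017, -0.034], [-0.001, 0.001, 0.001, -0.014, -0.017, -0.033], [-0.002, 0.001, 0.002, -0.015, -0.017, -0.034], [-0.001, 0.002, 0.001, -0.014, -0.018, -0.034], [-0.001, 0.001, 0.001, -0.015, -0.017, -0.034], [-0.002, 0.001, 0.001, -0.014, -0.017, -0.034]]
end [ 0.72   -0.09    0.2356] [[-0.707, 0.0, 0.707], [0.0, 1.0, -0.0], [-0.707, -0.0, -0.707]]
```

```bash
python3 - <<'E'
from bench import *
from h import *
s=state(); R=rot(s["tool_rot"])
plan(s["tcp_pos"],R,[.80,-.09,.237],R,5)
plan([.80,-.09,.237],R,[.82,-.09,.237],frame([0,1,0],[.7071,0,-.7071]),10)
E
```

```text
[[-0.015, 0.009, 0.01, 0, 0, 0], [-0.014, 0.009, 0.011, 0, 0, 0], [-0.015, 0.009, 0.01, 0, 0, 0], [-0.014, 0.008, 0.011, 0, 0, 0], [-0.015, 0.009, 0.01, 0, 0, 0]]
end [ 0.7998 -0.0903  0.2371] [[-0.758, 0.345, 0.554], [0.342, 0.933, -0.112], [-0.556, 0.104, -0.825]]
[[-0.002, 0.001, 0.001, -0.015, -0.017, -0.034], [-0.001, 0, 0.001, -0.014, -0.017, -0.034], [-0.002, 0.001, 0.001, -0.015, -0.018, -0.034], [-0.001, 0, 0.002, -0.014, -0.017, -0.034], [-0.002, 0.001, 0.001, -0.015, -0.017, -0.034], [-0.001, 0, 0.001, -0.014, -0.017, -0.033], [-0.002, 0, 0.001, -0.015, -0.017, -0.034], [-0.001, 0.001, 0.002, -0.014, -0.018, -0.034], [-0.001, 0, 0.001, -0.015, -0.017, -0.034], [-0.002, 0, 0.002, -0.014, -0.017, -0.034]]
end [ 0.8204 -0.0898  0.2367] [[-0.707, 0.0, 0.707], [0.0, 1.0, -0.0], [-0.707, -0.0, -0.707]]
```

Call:
arm_command --pt "-0.008 0.005 0.005 0 0 0" --pt "-0.013 0.008 0.009 0 0 0" --pt "-0.014 0.009 0.011 0 0 0" --pt "-0.015 0.009 0.01 0 0 0" --pt "-0.014 0.008 0.011 0 0 0" --pt "-0.009 0.005 0.006 0 0 0"

```text
t: 9.4
tcp_pos: [0.8008, -0.0895, 0.2368]
tool_rot: [0.296, 0.183, 0.938, -0.002]
wrist_force: [-0.1, -0.1, -0.9]
finger_gap: 0.0436
```

Call:
arm_command --pt "-0.002 0.001 0.001 -0.015 -0.017 -0.034" --pt "-0.001 0 0.001 -0.014 -0.017 -0.034" --pt "-0.002 0.001 0.001 -0.015 -0.018 -0.034" --pt "-0.001 0 0.002 -0.014 -0.017 -0.034" --pt "-0.002 0.001 0.001 -0.015 -0.017 -0.034" --pt "-0.001 0 0.001 -0.014 -0.017 -0.033" --pt "-0.002 0 0.001 -0.015 -0.017 -0.034" --pt "-0.001 0.001 0.002 -0.014 -0.018 -0.034" --pt "-0.001 0 0.001 -0.015 -0.017 -0.034" --pt "-0.002 0 0.002 -0.014 -0.017 -0.034"

```text
t: 10.23
tcp_pos: [0.8182, -0.0902, 0.2359]
tool_rot: [0.378, 0.009, 0.926, -0.001]
wrist_force: [-0.9, -0.5, -0.2]
finger_gap: 0.0435
```

```bash
python3 - <<'E'
from bench import *
from h import *
s=state(); R=rot(s["tool_rot"]);print(s["t"],s["tcp_pos"],R.as_matrix().round(3).tolist(),s["wrist_force"],s["joint_pos"].round(3))
T=frame([0,1,0],[.7071,0,-.7071]);print((R.inv()*T).as_rotvec().round(3),"grasp",s["tcp_pos"]+R.apply([0,0,.047]))
for n in ["wrist","scene","top"]:
    c=camera(n); cv2.imwrite(f"pics/{n}6.png",c["image"]); np.savez(f"{n}6.npz",**c)
E
```

```text
10.2333 [ 0.81818559 -0.09022079  0.23585432] [[-0.714, 0.017, 0.699], [0.016, 1.0, -0.008], [-0.7, 0.005, -0.715]] [-0.87945003 -0.49704547 -0.22946295] [ 0.242  0.577 -0.271  1.744  1.067  0.118  0.604]
[-0.009 -0.011 -0.016] grasp [ 0.85106164 -0.09061682  0.20226849]
```

View pics/wrist6.png

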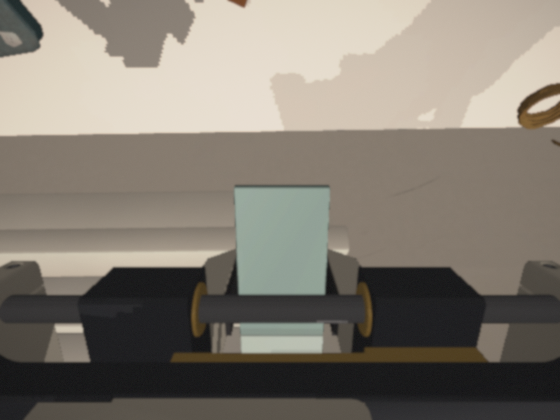

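View pics/scene6.png

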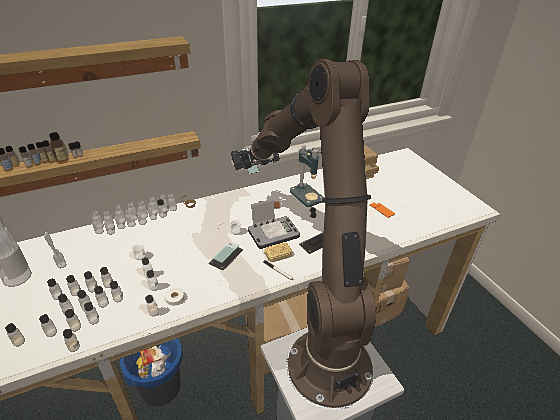

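View pics/top6.png

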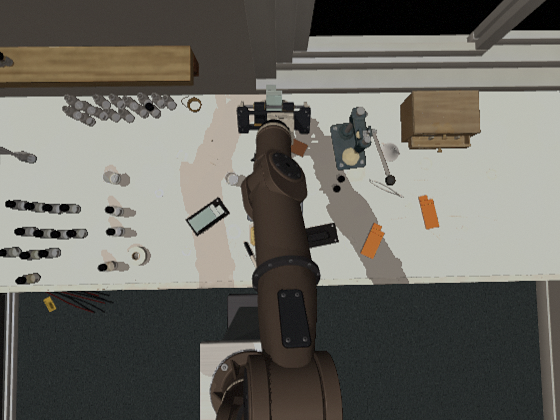

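Call:
arm_command --pt "-0.003 0 -0.003 -0.003 0 -0.005" --pt "-0.003 0 -0.003 -0.003 0 -0.006" --pt "0 0 0 -0.003 0 -0.005" --pt "0 0 0 0 0 0" --pt "0 0 0 0 0 0" --pt "0 0 0 0 0 0"

```text
t: 10.88
tcp_pos: [0.8176, -0.0911, 0.2446]
tool_rot: [0.378, 0.001, 0.926, 0.0]
wrist_force: [-0.3, 0.1, -1.1]
finger_gap: 0.0429
```

```bash
python3 - <<'E'
from bench import *
from h import *
s=state(); R=rot(s["tool_rot"]);print(s["t"],s["tcp_pos"],R.as_matrix().round(3).tolist(),s["wrist_force"],s["joint_pos"].round(4),s["joint_velocities"].round(3),s["finger_gap"])
T=frame([0,1,0],[.7071,0,-.7071]);print((R.inv()*T).as_rotvec().round(3),"grasp",s["tcp_pos"]+R.apply([-.004,0,.047]))
c=camera("top"); D=c["depth"]
for u,v in [(275,92),(273,100),(275,85)]: print(pix2w(c,u,v,d=D[v,u]).round(3))
im=np.hstack([cv2.resize(c["image"][60:160,210:340],None,fx=3,fy=3,interpolation=cv2.INTER_CUBIC)])
c=camera("wrist");im2=c["image"][150:370,150:420]; im2=cv2.resize(im2,(368,300))
cv2.imwrite("pics/z7.png",np.hstack([im,im2]))
for x in (.85,.9,.95): print(x,w2pix(dict(np.load("top0.npz")),[x,-.09,0]))
E
```

```text
10.8833 [ 0.81761831 -0.09110404  0.24456713] [[-0.715, 0.002, 0.699], [0.002, 1.0, -0.0], [-0.699, 0.001, -0.715]] [-0.28054238  0.1201665  -1.06861152] [ 0.3022  0.5775 -0.351   1.7317  1.0403  0.1529  0.6694] [ 0.003 -0.001 -0.006  0.     0.017 -0.001 -0.008] 0.042942557435671505
[-0.    -0.011 -0.002] grasp [ 0.85334347 -0.09112826  0.21376597]
[ 0.874 -0.096  0.241]
[ 0.859 -0.091  0.222]
[ 0.924 -0.097  0.161]
0.85 (np.float64(273.7509200585731), np.float64(125.53116874062508))
0.9 (np.float64(273.51056144703466), np.float64(110.724152129622))
0.95 (np.float64(273.27132842157636), np.float64(95.9864759582174))
```

View pics/z7.png

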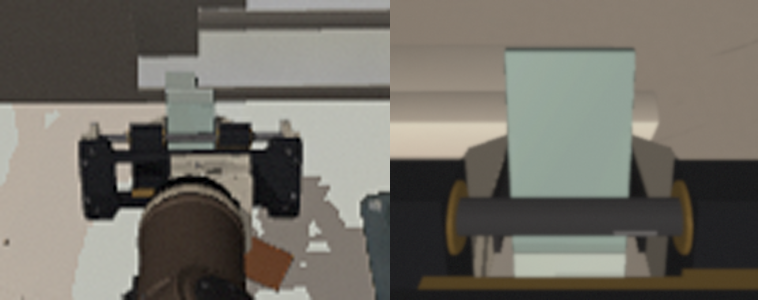

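Call:
arm_command --pt "0.002 0 0.002 0 0 0" --pt "0.002 0 0.002 0 0 0" --pt "0 0 0 0 0 0" --pt "0 0 0 0 0 0" --pt "0 0 0 0 0 0" --pt "0 0 0 0 0 0"

```text
t: 11.48
tcp_pos: [0.8177, -0.0913, 0.2395]
tool_rot: [0.378, 0.001, 0.926, 0.0]
wrist_force: [0.2, -0.3, -1.4]
finger_gap: 0.0435
```

```bash
python3 - <<'E'
from bench import *
from h import *
s=state(); R=rot(s["tool_rot"]);print(s["t"],s["joint_pos"].round(4),np.abs(s["joint_velocities"]).max(),s["finger_gap"],s["wrist_force"])
T=frame([0,1,0],[.7071,0,-.7071]);print((R.inv()*T).as_rotvec().round(3),"slide c",s["tcp_pos"]+R.apply([-.004,0,.047]))
c=camera("top");D=c["depth"]
P=[pix2w(c,u,v,d=D[v,u]) for v in range(78,112) for u in range(268,281) if D[v,u]>0]
P=np.array(P);d=(P-(s["tcp_pos"]+R.apply([-.004,0,.047])));q=R.inv().apply(d)
k=(abs(q[:,2])<.012)&(abs(q[:,0])<.06)&(abs(q[:,1])<.02);Q=q[k];print(k.sum(),Q.min(0),Q.max(0))
A=np.column_stack([Q[:,:2],np.ones(len(Q))]);print(np.linalg.lstsq(A,Q[:,2],rcond=None)[0])
E
```

```text
11.4833 [ 0.2931  0.5818 -0.337   1.737   1.0862  0.141   0.6215] 0.0021656292408076053 0.0434610381478673 [ 0.22560389 -0.33308672 -1.43078944]
[-0.    -0.01  -0.002] slide c [ 0.85347883 -0.09134267  0.20876251]
276 [-0.05726053 -0.01864031 -0.00951616] [0.01956111 0.01525032 0.00281687]
[-0.00392367  0.00122077 -0.00425913]
```

```bash
python3 -c "
from bench import *
print(sign_off())"
```

```text
the job is handed in; nothing more can be done
None
```

I picked up the label-side-up slide (the right-hand one from the robot, notch at the right-hand corner) and handed the job in holding it still in the reading pose. It took about 11.5 s.

**Grip:** the pads are on the clear part, centred about 4 mm behind the slide's centre, so roughly 20 mm short of the frosted end. The finger gap read 43.5 mm, close to the slide's 44 mm width.

**Final pose:**
- The slide centre is about 0.209 m above the worktop, at x 0.853, y -0.091.
- The tool is within about 0.6° of the wanted orientation.
- A plane fitted to the depth image shows the slide square to the tool within about 0.3°.
- The frosted end is up and away, and the arm was at rest.

**Surroundings:** wrist force readings stayed small (about 5 N at most) in the states I read. In the last full pictures, the other slide and the objects in view looked undisturbed. The arm hid some of the scene, and I did not compare every object.

**Where it went differently:**
- **Joint 6:** the first presentation spot drove it to its lower limit. It read 0.117–0.118 twice, against a stated limit of 0.12. I moved the pose farther out and slightly higher, and it ended at 0.141.
- **Height:** the final height is about 9 mm over the nominal 20 cm.

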